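# Count along the spice rack and push the tin into the third gap

### The job

Count the spice rack's gaps from the end with the red knob: with the fingers closed, run a fingertip along the top of the rack's brass rail from that end, over the first and second gaps and on to the middle of the third. Then push the yellow tin along the counter, end first, into that third gap until it stops against the backboard. Only push the tin, never lift it or tip it over, and leave the mug, jar, scoop and wooden whisk where they are.

Things in the scene. Friction and masses are not known exactly. Their poses are not given: they have to be found in the camera images.
- rack: Fixed wooden spice rack, 332 mm long, no floor. Origin: on the counter, middle of the line of divider noses (mouths). Own +x points into the gaps, away from the robot; y along the row. Dividers 8 mm thick, 50 mm high, noses rounded. Six gaps, each 46 mm wide, 62 mm deep, open in front and on top, centred at y = -135, -81, -27, 27, 81, 135 mm. Backboard face at x = 62 mm. Turned up to 0.15 rad.
- rail: Fixed straight brass rail, flat-topped, on top of the rack's backboard, running along the rack's own y over its full 332 mm length; 14 mm wide, 12 mm thick. Origin at the middle of its top face: 69 mm along the rack's own x, 62 mm above the counter. Rigid.
- red_knob: Fixed red end post of the rack, 34 mm across, 67 mm high (5 mm above the rail top), in line with the rail, 184 mm from the rack's middle, at its +y or -y end. Origin on its axis at the counter. The gap next to it is the first (centre 49 mm from the post's axis along the rail), the second is at 103 mm, the third at 157 mm.
- plain_knob: Fixed white end post of the same shape at the other end of the rack. Origin on its axis at the counter.
- tin: Loose yellow spice tin with a steel band, a box 70 mm long (own x), 36 mm wide (own y), 40 mm high, 0.15 to 0.3 kg. Origin at the centre of its underside. Starts flat on the counter in front of the rack, its length roughly along the rack's own x. Fully home in a gap, its origin is at 27 mm along the rack's own x and 8 mm of it stands out of the mouth.
- mug: White enamel mug, bystander, 80 mm across, 80 mm high, with a handle. Origin at the centre of its underside.
- jar: Squat glass jar with red lid, bystander, 84 mm across, 85 mm high. Origin at the centre of its underside.
- scoop: Blue plastic scoop, bystander, lying right of the rack, 176 mm long, 34 mm high. Origin on the counter near its middle, own x towards the blade.
- molinillo: Wooden molinillo whisk, bystander, lying left of the rack, 255 mm long, head 52 mm thick. Origin under its middle, own x towards the head.
- press: Cast iron tortilla press, fixed and out of the way on the robot's right, about 280 mm long, 95 mm high. Origin at the centre of its underside.
Things that resemble listed ones, but are neither listed nor needed, are in the scene too. Of the things that look like the tin, take the one that is farthest to the robot's right at the start.

How it is judged:
By the outcome, as a careful person would: the job done as asked, in the order asked, and still so for the second after the job is handed in, with the robot touching nothing.
It also fails if it takes over 61 s, if anything falls off the work surface, if the arm or the gripper's body presses on something with over 40 N, if the wrist force passes 120 N, or if a joint passes its speed limit or range.

### The arm

A 6-joint arm with a two-finger parallel gripper is mounted at the origin on the work surface. World frame = base frame: x ahead of the robot, y to its left, z up, the work surface at z = 0. Lengths are in m, angles in rad, forces in N, time in s.
With the tool pointing down it reaches from about 0.375 to 0.925 m from the base axis. Payload 5.7 kg.
Tool frame: the origin (TCP) lies midway between the tips of the shut fingers; the grasp point (between the pads) lies 19 mm behind it; z points along the fingers, x is the direction in which the jaws open and shut, and the axes are right-handed (so a half turn about z gives the same grasp; the last joint's range is limited). The gripper opens to 88 mm and grips with 3 to 60 N. Pads are 20 mm wide; open, the fingers measure 115 mm over their backs; the gripper's body (75 mm by 178 mm) begins 61 mm behind the grasp point.
Start: joints at [-1.271, 0.359, 1.51, -0, 1.272, -0.115], TCP at [0.242, -0.549, 0.223] pointing down, gripper open.
Joint ranges: [-2.97, 2.97], [-1.01, 2.36], [0.21, 2.38], [-0.96, 4.11], [0.2, 2.71], [-2.98, 2.98]. Speed limits (rad/s): [2.39, 2.39, 3.14, 3.14, 3.14, 3.14].

### API

Orientations are given as a unit quaternion [x, y, z, w].
In Python, from bench import move_ptp, servo_line, goto_joints, move_gripper, sleep, inverse_kinematics, capture, PlanningError, close_job, spot_in, silhouettes, current_clock, current_joint_pos, current_qvel, current_joint_torque, current_position, current_orientation, current_force, current_torque, current_finger_gap gives the robot as it stands. Calls block until the motion is done:
- move_ptp(position, orientation): joint-space move of the TCP to a pose.
- servo_line(position, orientation=None, rate=0.15, contact_N=None): straight line of the TCP; orientation=None keeps the orientation; rate is the mean speed in m/s. With contact_N (N) it stops when the force on the tool has changed by that much, and returns True; else False.
- goto_joints(angles): joint-space move.
- move_gripper(opening): finger opening in m; the grip force is fixed at half the most; returns when the fingers have stopped.
- sleep(seconds).
- inverse_kinematics(position, orientation): joint angles nearest the present ones, or None.
- capture(name): name is "scene" or "top"; returns a dict with "image" (384x512x3 uint8, blue, green, red), "range_z" (384x512 float32, m along the optical axis (not along the pixel's ray), 0 where there is no reading), "intrinsics" (3x3 intrinsics, pixels), "k1" (the pictures are not rectified: a ray, as slopes to the right and down, at radius r is drawn at 1 + k1 r^2 times it, then the intrinsics apply), "R" (3x3) and "t" (3): a world point X has camera coordinates R X + t. Camera axes: x right, y down, z forward; pixel columns grow to the right and rows downward; lengths in m; the calibration is good to about 2 mm. A picture is of the moment at which its call begins.
A pose or a line that the arm cannot do raises PlanningError and nothing moves.
- close_job(): hands the job in, once; it reports no verdict.
Trained networks look in the newest picture that a camera, given by its name, has taken for a name from the list of things; names that differ only in an ending like _2 or _b are one class to them, and where a whole thing is asked for, a point or a joint stands for the part that bears it (a point fixed in the world has none). Each returns a list of dicts, best first, with "conf" (0 to 1); they miss things now and then, are a little off and sometimes report something else, mostly with a low value. They report only what shows in the picture. A call takes as long as a camera call. They do not tell look-alikes from the thing itself.
- spot_in(camera, query): "xy" ([column, row] in pixels, amid what is visible of it).
- silhouettes(camera, query): "region" (384x512 bool, what is visible of it) and "xy" ([column, row] in pixels, amid what is visible of it).
Readings, each from a call of its own:
- current_clock(): time.
- current_joint_pos(): joint angles.
- current_qvel(): joint speeds.
- current_joint_torque(): joint torques, N m.
- current_position(): TCP position.
- current_orientation(): TCP orientation.
- current_force(): force on the tool from outside, world axes, zero at the start.
- current_torque(): the same for the moment, N m.
- current_finger_gap(): finger opening in m.
Only numpy, scipy, OpenCV 4.12 (cv2) and the standard library are available. Lean on these libraries where they do the work, as an engineer would, in place of code of your own. Each camera call takes 0.05 s, during which the arm holds its last target.

## Working session

There is one attempt and no reset: what is moved stays moved. The work goes in short steps, each a Python script; the robot and the scene stay as the last script left them, time stands still between calls to the robot, and variables do not carry over. Pictures are saved under pics/ and viewed, and the job is handed in when it is done.

```bash
ls; mkdir -p pics
cat > h.py <<'E'
import numpy as np,cv2
from bench import *
def ray(c,px):
    K=c["intrinsics"];k=c["k1"]
    p=np.array([(px[0]-K[0,2])/K[0,0],(px[1]-K[1,2])/K[1,1]]);q=p.copy()
    for _ in range(30): q=p/(1+k*(q@q))
    return np.array([q[0],q[1],1.])
def at_z(c,px,z):
    d=c["R"].T@ray(c,px);o=-c["R"].T@c["t"]
    return o+d*(z-o[2])/d[2]
def at_depth(c,px,rad=1):
    u,v=int(round(px[0])),int(round(px[1]))
    w=c["range_z"][v-rad:v+rad+1,u-rad:u+rad+1];w=w[w>0]
    if len(w)==0:return None
    return c["R"].T@(ray(c,px)*np.median(w)-c["t"])
def cloud(c,mask=None):
    D=c["range_z"];m=D>0
    if mask is not None:m=m&mask
    v,u=np.nonzero(m)
    K=c["intrinsics"];p=np.stack([(u-K[0,2])/K[0,0],(v-K[1,2])/K[1,1]],1);q=p.copy()
    for _ in range(30): q=p/(1+c["k1"]*(q**2).sum(1,keepdims=True))
    X=np.c_[q,np.ones(len(q))]*D[v,u][:,None]
    return (X-c["t"])@c["R"],u,v
E
python3 - <<'E'
from h import *
import pickle
for n in("scene","top"):
    c=capture(n);pickle.dump(c,open(n+".pkl","wb"))
    cv2.imwrite(f"pics/{n}0.png",cv2.resize(c["image"],(800,600),interpolation=cv2.INTER_CUBIC))
    print(n,c["intrinsics"].tolist(),c["k1"],(-c["R"].T@c["t"]))
    for q in("rack","rail","red_knob","plain_knob","tin","mug","jar","scoop","molinillo"):
        for s in spot_in(n,q):
            print(q,np.round(s["xy"],1),round(s["conf"],2),np.round(at_depth(c,s["xy"]),3) if at_depth(c,s["xy"]) is not None else None)
print(current_clock())
E
```

```text
pics
scene [[472.0861995283897, 0.0, 260.3627082548924], [0.0, 472.0861995283897, 195.3787674768888], [0.0, 0.0, 1.0]] -0.09115547234574857 [1.14733657 0.5057592  0.95827816]
rack [278.4 230.9] 0.77 [0.627 0.018 0.059]
rail [275.7 231.1] 0.94 [0.63  0.011 0.055]
red_knob [220.4 196.1] 0.68 [ 0.646 -0.176  0.05 ]
plain_knob [333.9 270.8] 0.56 [0.624 0.189 0.064]
plain_knob [256.6 136.4] 0.43 [ 0.421 -0.271  0.061]
tin [320.9 205.6] 0.83 [0.479 0.028 0.04 ]
tin [371.5 240.7] 0.7 [0.478 0.189 0.039]
tin [361.1 208.1] 0.69 [0.411 0.106 0.038]
mug [433.7 244.5] 0.68 [0.352 0.297 0.005]
jar [256.6 134.5] 0.66 [ 0.421 -0.272  0.068]
scoop [187.  176.1] 0.68 [ 0.636 -0.339  0.002]
molinillo [371.2 332.3] 0.67 [0.676 0.336 0.044]
top [[467.52150783218895, 0.0, 264.44224266600565], [0.0, 467.52150783218895, 193.7253324997476], [0.0, 0.0, 1.0]] -0.12160476336214206 [ 0.33067884 -0.0911253   1.54884702]
rack [219.3 179.5] 0.9 [0.616 0.024 0.043]
rail [224.6 175.7] 0.97 [0.625 0.006 0.06 ]
plain_knob [170.8 175.6] 0.49 [0.62  0.18  0.065]
tin [199.4 141.3] 0.81 [0.743 0.095 0.042]
tin [173.4 227.8] 0.74 [0.454 0.168 0.037]
tin [197.5 251.4] 0.61 [0.38  0.087 0.038]
tin [219.6 222.4] 0.54 [0.475 0.019 0.039]
mug [129.3 249.7] 0.64 [0.381 0.318 0.001]
jar [318.3 244.3] 0.65 [ 0.409 -0.296  0.085]
scoop [327.  177.8] 0.57 [ 0.638 -0.336  0.004]
molinillo [130.8 165. ] 0.81 [0.658 0.32  0.04 ]
molinillo [230.2 177.5] 0.43 [ 0.62  -0.012  0.06 ]
1.0
```

View pics/scene0.png

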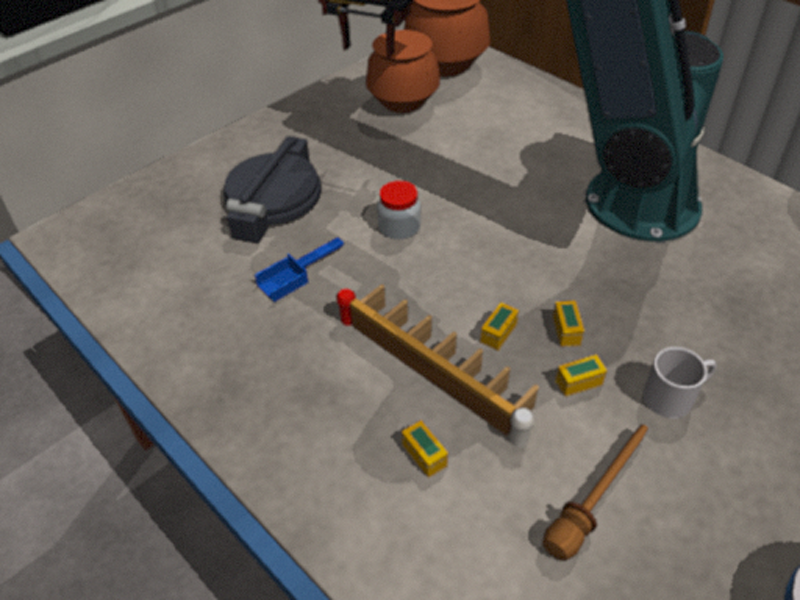

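View pics/top0.png

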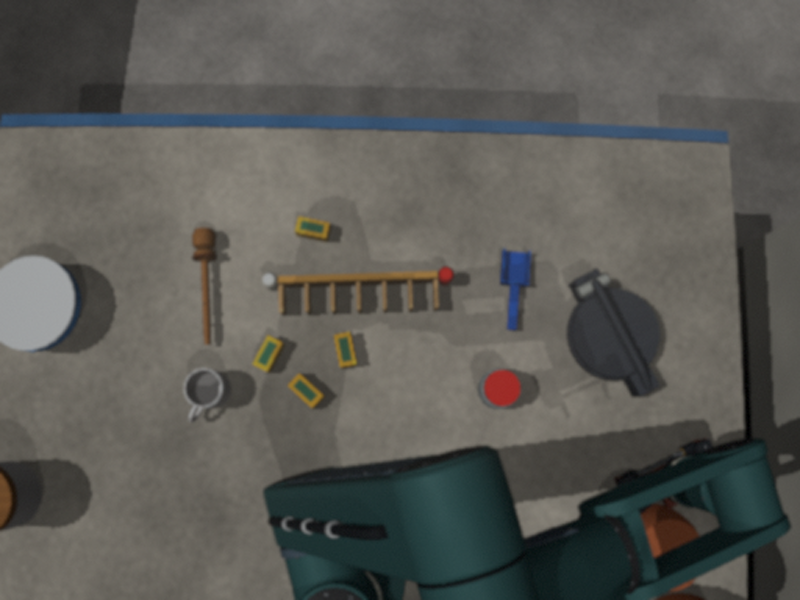

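The top image shows four yellow tins, at about (173,228), (197,251), (219,222) and (199,141) in 512-wide pixels. The third, at y≈+0.02, is farthest to the robot's right. The red knob is at the rack's right (-y) end, at 800-wide (445,275), and the jar and scoop are clear of the rack. Next I'll confirm the tin in a crop and measure the rack and tin.

```bash
cat > m.py <<'E'
from h import *
import pickle
def rackfit(c,n):
    P,u,v=cloud(c)
    s=(P[:,0]>.5)&(P[:,0]<.75)&(abs(P[:,1])<.2)&(P[:,2]>.052)&(P[:,2]<.075)
    return P[s],u[s],v[s]
if __name__=="__main__":
  for n in("scene","top"):
    c=pickle.load(open(n+".pkl","rb"))
    P,u,v=rackfit(c,n)
    s=abs(P[:,1])<.15
    for _ in range(4):
        a,b=np.polyfit(P[s,1],P[s,0],1); r=P[:,0]-a*P[:,1]-b; s=(abs(P[:,1])<.15)&(abs(r)<.01)
    print(n,"rail line slope",a,"x at y0",b,"z",np.percentile(P[s,2],[10,50,90]),s.sum(), np.percentile(r[s],[2,98]))
    # colour
    hsv=cv2.cvtColor(c["image"],cv2.COLOR_BGR2HSV)
    red=((hsv[...,0]<6)|(hsv[...,0]>174))&(hsv[...,1]>170)&(hsv[...,2]>80)
    Q,uu,vv=cloud(c,red); k=(Q[:,0]>.5)&(Q[:,0]<.75)&(abs(Q[:,1])<.25)
    kt=k&(Q[:,2]>.06)
    print("red top",Q[kt].mean(0),Q[kt].min(0),Q[kt].max(0),kt.sum(),"px",uu[k].mean(),vv[k].mean())
    w=(P[:,1]>.16); print("white",P[w].mean(0) if w.any() else 0)
    Q,uu,vv=cloud(c,None)
    t=(abs(Q[:,0]-.475)<.055)&(abs(Q[:,1]-.022)<.05)&(Q[:,2]>.034)&(Q[:,2]<.046)
    T=Q[t]; (cx,cy),(w_,h_),ang=cv2.minAreaRect(T[:,:2].astype(np.float32)*1000)
    print("tin",cx,cy,w_,h_,ang,T.mean(0),t.sum(),uu[t].min(),uu[t].max(),vv[t].min(),vv[t].max())
    bx=cv2.boxPoints(((cx,cy),(w_,h_),ang)); print(bx.round(1).tolist())
    u0,v0=int(uu[t].mean()),int(vv[t].mean())
    im=c["image"]; cr=im[max(0,v0-70):v0+50,u0-85:u0+75]
    cv2.imwrite(f"pics/crop_{n}.png",cv2.resize(cr,(800,600),interpolation=cv2.INTER_CUBIC))
    print("crop origin",u0-85,v0-70)
E
python3 m.py
```

```text
scene rail line slope -0.05704553549607015 x at y0 0.6254076261620506 z [0.05513764 0.06021398 0.06287258] 751 [-0.00888119  0.00666946]
red top [ 0.63755087 -0.18277327  0.06465251] [ 0.62332012 -0.19711078  0.0602699 ] [ 0.65111681 -0.1704115   0.06972762] 76 px 220.7123287671233 194.1164383561644
white [0.61755925 0.18089155 0.06235815]
tin 475.0973205566406 21.35753631591797 73.03741455078125 37.04966735839844 11.062043190002441 [0.47707925 0.02208071 0.03889658] 297 308 331 194 216
[[435.70001220703125, 32.5], [442.79998779296875, -3.799999952316284], [514.5, 10.199999809265137], [507.3999938964844, 46.5]]
crop origin 234 134
top rail line slope -0.05485219697099969 x at y0 0.6217010628032184 z [0.05609142 0.06087029 0.06463016] 443 [-0.00713122  0.00790539]
red top [ 0.63062847 -0.18905242  0.06570794] [ 0.61827662 -0.19941849  0.06064684] [ 0.64123228 -0.17625389  0.07213234] 46 px 284.70588235294116 175.45098039215685
white [0.61140843 0.176771   0.06325777]
tin 473.16473388671875 15.959220886230469 69.91357421875 35.510684967041016 12.512649536132812 [0.47334238 0.01563904 0.03998455] 226 214 227 212 234
[[435.20001220703125, 25.700000762939453], [442.8999938964844, -8.899999618530273], [511.1000061035156, 6.199999809265137], [503.3999938964844, 40.900001525878906]]
crop origin 135 152
```

View pics/crop_top.png

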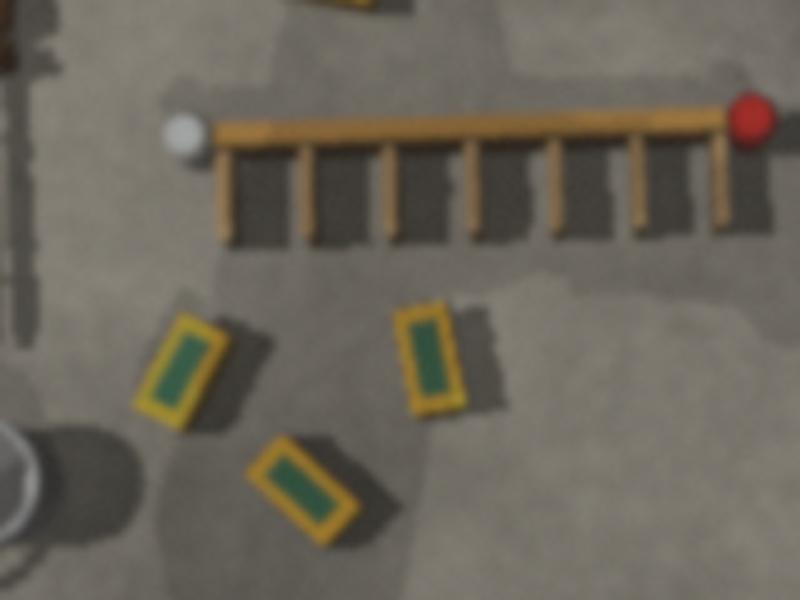

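View pics/crop_scene.png

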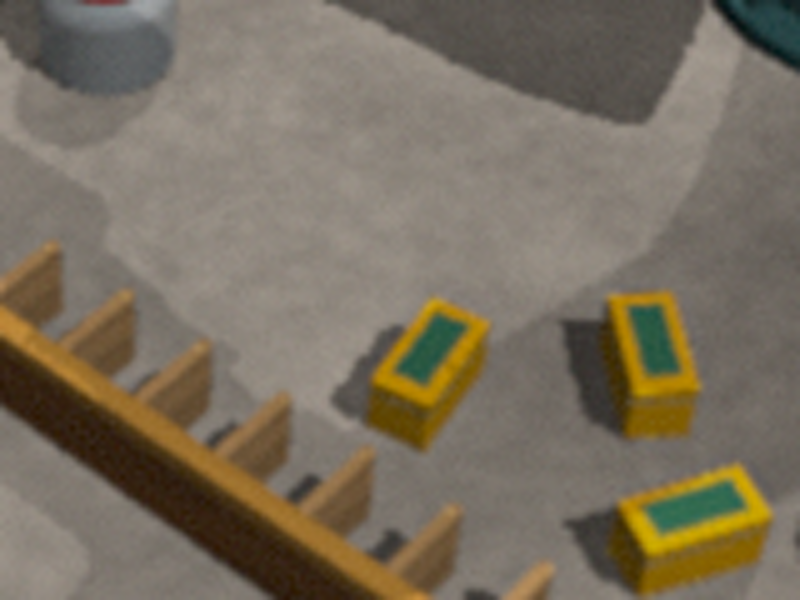

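The crop confirms it: the tin at crop (430,358) is the farthest right of the tin look-alikes. The two cameras disagree by about 5 mm, so I'll hover over the start of the rail and check the known fingertip position in both pictures.

```bash
cat >> h.py <<'E'
from scipy.spatial.transform import Rotation as Ro
TH=0.056
def down(phi):
    c,s=np.cos(phi),np.sin(phi)
    return Ro.from_matrix(np.array([[c,s,0],[s,-c,0],[0,0,-1.]])).as_quat()
def bestdown(p,phi):
    q0=current_joint_pos();best=None
    for d in(0,np.pi):
        j=inverse_kinematics(list(p),list(down(phi+d)))
        if j is not None:
            e=np.abs(np.array(j)-q0).max()
            if best is None or e<best[0]:best=(e,down(phi+d),j)
    print("ik",np.round(best[2],2)); return list(best[1])
EX=np.array([np.cos(TH),np.sin(TH)]);EY=np.array([-np.sin(TH),np.cos(TH)])
E
python3 - <<'E'
from h import *
import pickle
print(Ro.from_quat(current_orientation()).as_matrix().round(2).tolist(),current_clock())
move_gripper(0.0)
M=np.array([.6245,-.0040])
p=M-EY*(184-31)/1000
P=[p[0],p[1],.11]
q=bestdown(P,TH)
move_ptp(P,q)
print(current_position(),current_clock(),current_finger_gap(),current_force())
for n in("scene","top"):
    c=capture(n);pickle.dump(c,open(n+"1.pkl","wb"))
    X=c["R"]@np.array(current_position())+c["t"]; a=X[:2]/X[2]; a=a*(1+c["k1"]*a@a); K=c["intrinsics"]; uv=np.array([K[0,0]*a[0]+K[0,2],K[1,1]*a[1]+K[1,2]])
    print(n,uv)
    u,v=map(int,uv); im=c["image"][max(0,v-60):v+60,u-80:u+80]
    im=cv2.resize(im,(800,600),interpolation=cv2.INTER_CUBIC)
    cv2.circle(im,(int((uv[0]-(u-80)+.5)*5),int((uv[1]-max(0,v-60)+.5)*5)),4,(255,0,255),-1)
    cv2.imwrite(f"pics/hov_{n}.png",im)
E
```

```text
[[0.4, -0.92, -0.0], [-0.92, -0.4, 0.0], [-0.0, -0.0, -1.0]] 1.0
ik [-0.35  0.54  1.51 -0.    1.09 -0.4 ]
[ 0.63295052 -0.15793594  0.11029061] 4.375 0.0002342171607503122 [-0.64931695 -0.16485959  0.61069096]
scene [227.11875179 180.78108797]
top [276.02131353 171.48823746]
```

View pics/hov_scene.png

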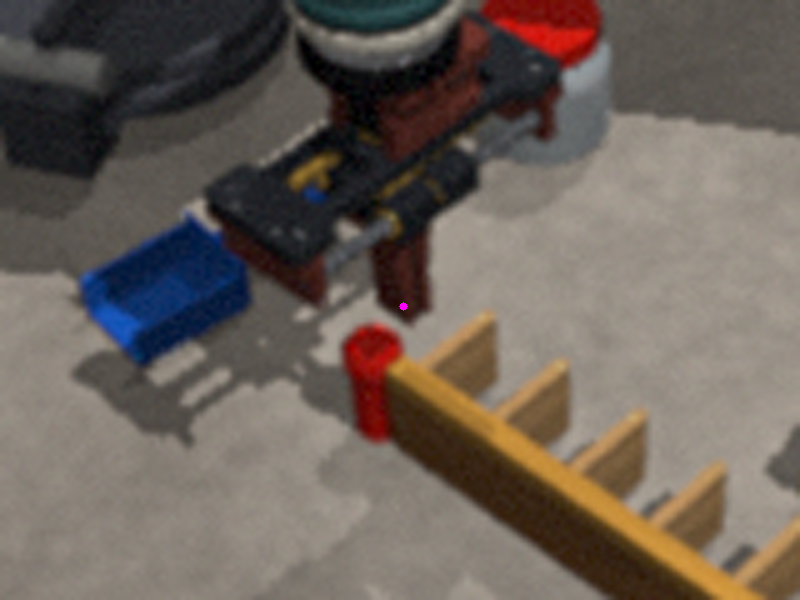

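View pics/hov_top.png

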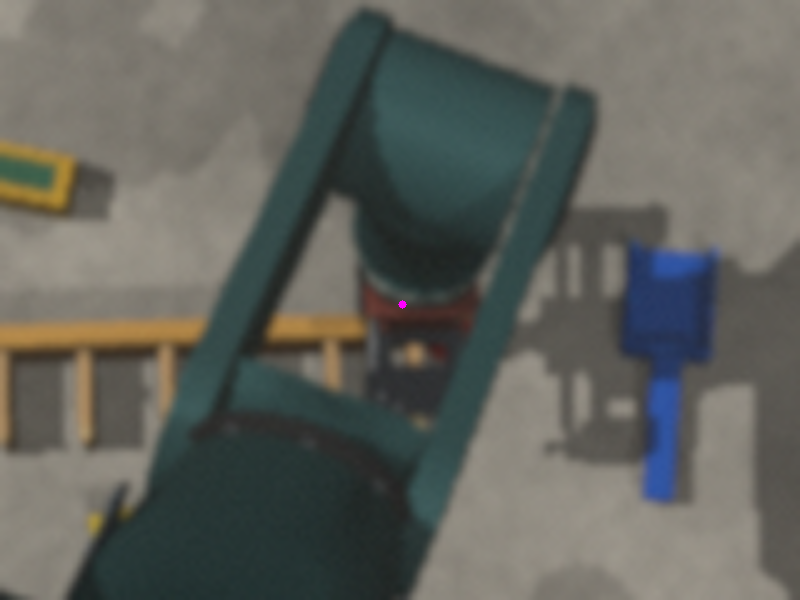

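In the scene view, the projected TCP (403,306) matches the centre of the fingertip's bottom face (~404,306), so that camera is accurate to within 1 mm. I'll fit the rack and tin models to its clean first picture by silhouette.

```bash
cat > fit.py <<'E'
from h import *
import pickle,sys
from scipy.optimize import minimize
def proj(c,X):
    Y=X@c["R"].T+c["t"];a=Y[:,:2]/Y[:,2:];a=a*(1+c["k1"]*(a**2).sum(1,keepdims=True));K=c["intrinsics"]
    return a*K[0,0]+[K[0,2],K[1,2]]
def box(x0,x1,y0,y1,z0,z1): return np.array([[x,y,z] for x in(x0,x1) for y in(y0,y1) for z in(z0,z1)],float)
def cyl(x,y,r,h):
    t=np.linspace(0,2*np.pi,40);return np.r_[np.c_[x+r*np.cos(t),y+r*np.sin(t),0*t],np.c_[x+r*np.cos(t),y+r*np.sin(t),0*t+h]]
def place(B,p):
    c,s=np.cos(p[2]),np.sin(p[2]);return np.c_[B[:,0]*c-B[:,1]*s+p[0],B[:,0]*s+B[:,1]*c+p[1],B[:,2]]
RB=[box(.062,.076,-.166,.166,0,.062)]+[box(0.000,.064,y-.004,y+.004,0,.05) for y in np.arange(-.162,.163,.054)]
RED=[cyl(.069,-.184,.017,.067)]
TB=[box(-.035,.035,-.018,.018,0,.04)]
S=8
def render(c,parts,p,win):
    u0,v0,u1,v1=win;m=np.zeros(((v1-v0)*S,(u1-u0)*S),np.uint8)
    for B in parts:
        q=(proj(c,place(B,p))-[u0,v0]+.5)*S-.5
        cv2.fillConvexPoly(m,cv2.convexHull(np.round(q*16).astype(np.int32)),1,shift=4)
    return cv2.resize(m.astype(np.float32),(u1-u0,v1-v0),interpolation=cv2.INTER_AREA)
def fit(c,sets,p0,st=(.006,.006,.03)):
    def f(p): return sum(np.abs(render(c,B,p,w)-m[w[1]:w[3],w[0]:w[2]]).sum() for B,m,w in sets)
    best=None
    for k in range(4):
        x0=np.array(p0)+np.random.default_rng(k).normal(0,.4,3)*st
        sx=np.array([x0]+[x0+np.eye(3)[i]*st[i] for i in range(3)])
        r=minimize(f,x0,method="Nelder-Mead",options=dict(initial_simplex=sx,xatol=1e-5,fatol=.01,maxiter=300))
        if best is None or r.fun<best.fun:best=r
    return best.x,best.fun
def masks(c):
    h=cv2.cvtColor(c["image"],cv2.COLOR_BGR2HSV)
    H,Sa,V=h[...,0],h[...,1],h[...,2]
    red=(((H<6)|(H>172))&(Sa>140)&(V>60)).astype(np.float32)
    wood=((H>=7)&(H<30)&(Sa>105)).astype(np.float32)
    tin=(((H>=15)&(H<35)&(Sa>140))|((H>50)&(H<95)&(Sa>80))).astype(np.float32)
    return red,wood,tin
def overlay(c,parts,win,name):
    u0,v0,u1,v1=win;k=min(800//(u1-u0),600//(v1-v0));im=cv2.resize(c["image"][v0:v1,u0:u1],None,fx=k,fy=k,interpolation=cv2.INTER_CUBIC)
    for Bs,p in parts:
        for B in Bs:
            q=((proj(c,place(B,p))-[u0,v0]+.5)*k).astype(np.int32)
            cv2.polylines(im,[cv2.convexHull(q)],True,(255,0,255),1)
    cv2.imwrite(name,im)
E
python3 - <<'E'
from fit import *
for n in("scene","top"):
    c=pickle.load(open(n+".pkl","rb"));red,wood,tin=masks(c)
    if n=="scene": wr=(205,170,350,285);wk=(208,178,236,214);wt=(302,188,338,226)
    else: wr=(160,165,295,215);wk=(274,166,296,186);wt=(208,206,236,240)
    wood[:,:] = np.where(tin*0>0,0,wood)
    if n=="scene":
        wr=(225,180,330,285)  # rack part
        # drop tin area
    R,f=fit(c,[(RB,wood*(1-0),wr)] + [(RED,red,wk)],[.557,-.007,.056])
    T,g=fit(c,[(TB,tin,wt)],[.474,.019,.2])
    print(n,"rack",R.round(4),f,"tin",T.round(4),g)
    overlay(c,[(RB,R),(RED,R),(TB,T)],(205,165,345,285) if n=="scene" else (160,160,300,250),f"pics/fit_{n}.png")
    cv2.imwrite(f"pics/mask_{n}.png",np.hstack([(wood*255),(tin*255)])[140:300].astype(np.uint8))
E
```

```text
scene rack [ 0.5538 -0.0082  0.063 ] 1045.109375 tin [0.4731 0.0187 0.2662] 82.234375
top rack [ 0.5548 -0.0129  0.0612] 680.75 tin [0.4729 0.0165 0.2344] 99.015625
```

View pics/fit_scene.png

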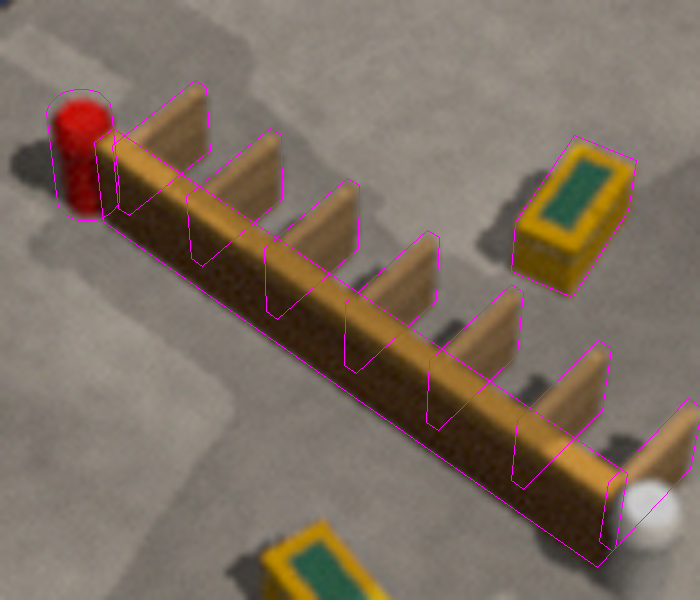

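View pics/fit_top.png

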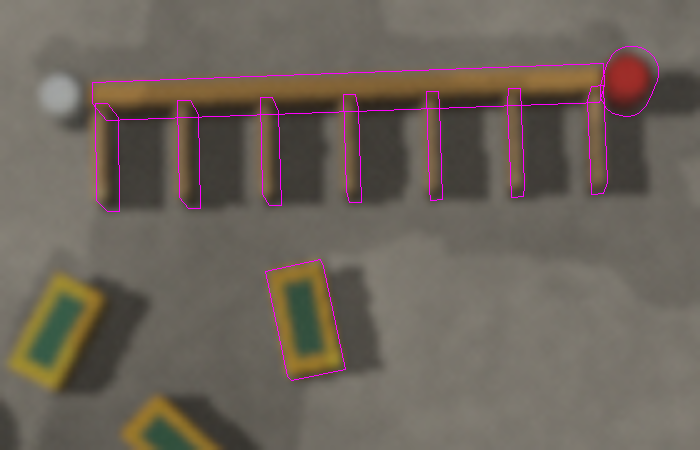

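The scene fit overlays the rack well. The noses and rail ends are within about 2 mm, and the top fit agrees to within 5 mm. Now I'll touch down on the rail and trace it, holding a light force.

```bash
sed -i 's/^TH=.*/TH=0.062/' h.py
cat >> h.py <<'E'
O=np.array([.554,-.009])
def rk(x,y): return O+EX*x+EY*y
E
python3 - <<'E'
from h import *
import time
q=list(down(TH)); 
m=Ro.from_quat(current_orientation()).as_matrix()
if m[0,0]<0:q=list(down(TH+np.pi))
p=rk(.069,-.153)
servo_line([*p,.074],q,rate=.1)
f0=np.array(current_force())
r=servo_line([*p,.054],q,rate=.02,contact_N=3)
print(r,current_position(),np.array(current_force())-f0,current_clock())
E
```

```text
True [ 0.63238543 -0.15743534  0.0623906 ] [-0.54142277  0.08460669  5.17785362] 5.625
```

Run:
```python
from h import *
z=current_position()[2]-.0002
f0=0.6
for y in [-.150,-.135,-.108,-.081,-.054,-.027]:
    servo_line([*rk(.069,y),z],rate=.045)
    f=np.array(current_force());P=np.array(current_position())
    d=P[:2]-O
    print(y,"rack",round(d@EX,4),round(d@EY,4),"z",round(P[2],4),"cmd",round(z,4),f.round(1),round(current_clock(),2))
    z+=np.clip((f[2]-f0-5)*5e-5,-.0005,.0005)
import pickle
c=capture("scene");pickle.dump(c,open("s2.pkl","wb"))
cv2.imwrite("pics/rail_end.png",cv2.resize(c["image"][150:290,200:380],(771,600),interpolation=cv2.INTER_CUBIC))
```

```text
-0.15 rack 0.0694 -0.15 z 0.0624 cmd 0.0622 [ 0.3 -0.2  2.7] 5.88
-0.135 rack 0.0694 -0.1342 z 0.0624 cmd 0.062 [ 0.6 -0.4  6.1] 6.36
-0.108 rack 0.0693 -0.1074 z 0.0624 cmd 0.0621 [ 1.4 -1.2  7. ] 7.11
-0.081 rack 0.0692 -0.0803 z 0.0624 cmd 0.0621 [ 0.4 -1.5  5.5] 7.86
-0.054 rack 0.0691 -0.0533 z 0.0624 cmd 0.0621 [ 0.3 -1.8  5.3] 8.61
-0.027 rack 0.0691 -0.0264 z 0.0624 cmd 0.0621 [ 0.4 -1.6  5.8] 9.36
```

View pics/rail_end.png

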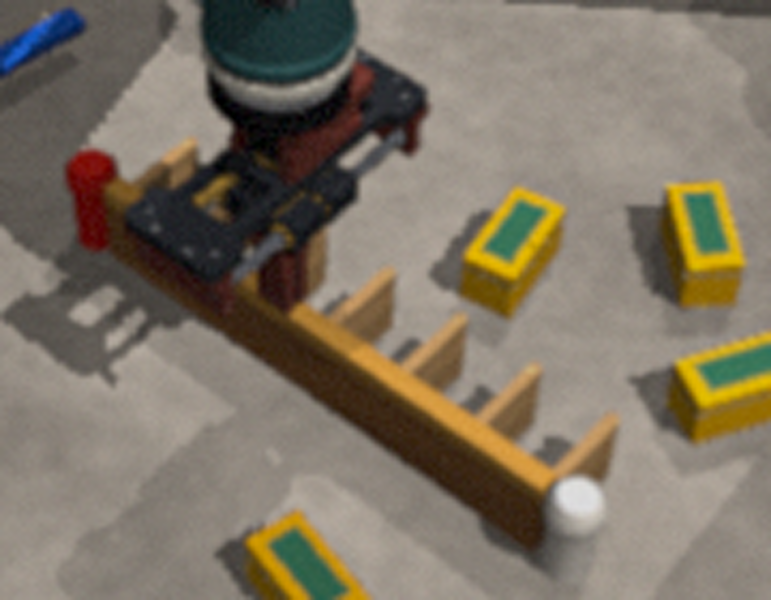

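The finger traced the rail at z=0.0624 with continuous contact of about 5 N, and stopped between the third and fourth dividers (crop ~(283,300)), the middle of the third gap. Next I'll square the tin up and shift it sideways in front of that gap, pushing on its left side.

Run:
```python
from h import *
import pickle
P=np.array(current_position());servo_line([P[0],P[1],.12],rate=.12)
move_gripper(.024)
a=rk(-.079,.0327+.047)
q=list(current_orientation())
move_ptp([*a,.10],q)
print(servo_line([*a,.011],rate=.08,contact_N=8),current_position())
b=rk(-.079,.001)
print(servo_line([*b,.011],rate=.04,contact_N=20),current_position(),current_force(),current_clock())
c=capture("scene");pickle.dump(c,open("s3.pkl","wb"))
cv2.imwrite("pics/side.png",cv2.resize(c["image"][140:280,200:380],(771,600),interpolation=cv2.INTER_CUBIC))
```

```text
False [0.47065154 0.06565127 0.0113845 ]
False [ 0.47508424 -0.01288209  0.0110009 ] [-0.04119691  1.47304594  1.19165578] 14.7583
```

View pics/side.png

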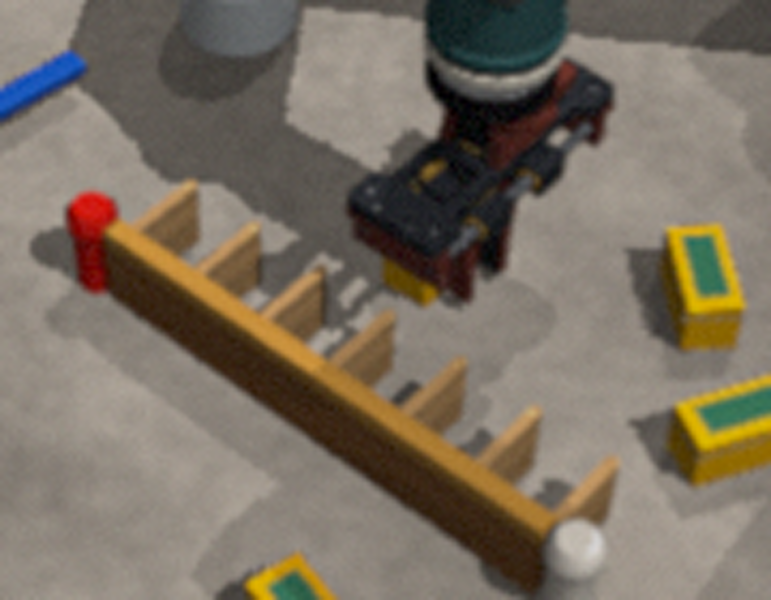

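Run:
```python
from fit import *
servo_line([*rk(-.079,.022),.011],rate=.1)
servo_line([*rk(-.079,.03),.10],rate=.15)
a=rk(-.15,-.027)
q=bestdown([*a,.10],TH+np.pi/2)
move_ptp([*a,.12],q)
move_gripper(.006)
c=capture("scene");pickle.dump(c,open("s4.pkl","wb"))
red,wood,tin=masks(c)
T0=rk(-.079,-.027)
uv=proj(c,np.array([[*T0,.02]]))[0];u,v=map(int,uv)
w=(u-22,v-22,u+22,v+22)
T,g=fit(c,[(TB,tin,w)],[*T0,TH])
d=T[:2]-O;print("tin",T,g,"rack",d@EX,d@EY,T[2]-TH,current_clock())
overlay(c,[(TB,T),(RB,[*O,TH])],(210,150,340,260),"pics/fit4.png")
```

```text
ik [-0.28  0.26  2.05 -0.    0.83  1.23]
tin [ 0.47448916 -0.04222876  0.12420908] 85.796875 rack -0.08141693634362167 -0.028238395302847646 0.06220908192901804 17.725
```

View pics/fit4.png

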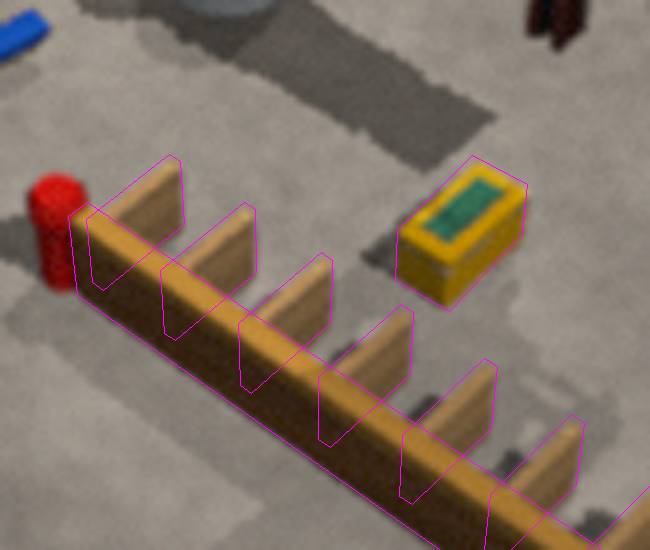

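The tin is in front of the third gap (rack y −28 mm, target −27) and aligned. Now I'll push it in end first.

Run:
```python
from fit import *
print(servo_line([*rk(-.15,-.027),.012],rate=.1,contact_N=8))
r=servo_line([*rk(-.055,-.027),.012],rate=.04,contact_N=10)
d=np.array(current_position())[:2]-O;print(r,d@EX,d@EY,np.round(current_force(),1),current_clock())
c=capture("scene");pickle.dump(c,open("s5.pkl","wb"))
overlay(c,[],(210,150,340,260),"pics/push1.png")
```

```text
False
False -0.055097126032274055 -0.026971031555673063 [-1.5  0.8 -1.1] 21.4833
```

View pics/push1.png

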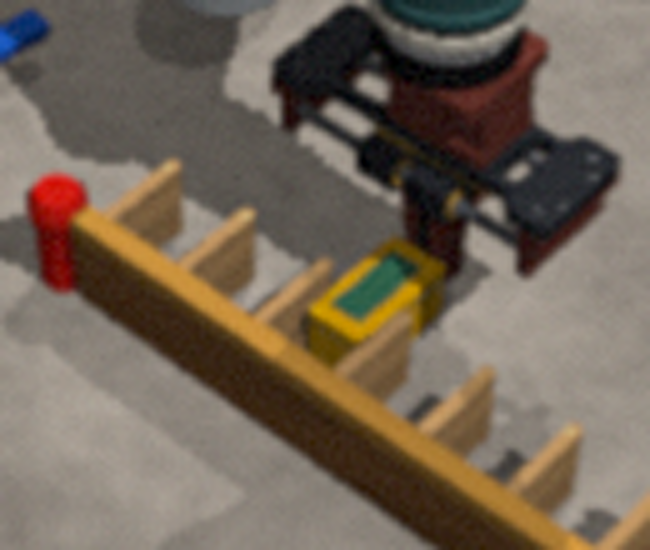

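The tin has entered the gap between the third and fourth dividers, which is the third gap from red (crop ~(370,300)), and it's straight. I'll push on until it stops.

Run:
```python
from fit import *
r=servo_line([*rk(-.008,-.027),.012],rate=.025,contact_N=10)
d=np.array(current_position())[:2]-O;print(r,d@EX,d@EY,np.round(current_force(),1),current_clock())
```

```text
True -0.019260716087732287 -0.026711183121652608 [ 0.4  0.2 -0.8] 22.8917
```

Run:
```python
from fit import *
for n in (8,15):
    r=servo_line([*rk(-.008,-.027),.012],rate=.012,contact_N=n)
    d=np.array(current_position())[:2]-O;print(r,d@EX,d@EY,np.round(current_force(),1),current_clock())
servo_line([*rk(-.06,-.027),.012],rate=.08)
servo_line([*rk(-.09,-.027),.13],rate=.15)
q=list(current_orientation())
try: move_ptp([.40,-.13,.25],q)
except PlanningError as e: print(e)
for n,w in(("scene",(200,130,360,250)),("top",(160,140,320,260))):
    c=capture(n);pickle.dump(c,open(n+"6.pkl","wb"))
    overlay(c,[],w,f"pics/end_{n}.png")
    if n=="scene":
        red,wood,tin=masks(c)
        T0=rk(.027,-.027);overlay(c,[(TB,[*T0,TH])],(235,180,315,240),"pics/end_zoom.png")
print(current_clock())
```

```text
True -0.019463846902925935 -0.0262742389410164 [ 0.7 -0.8 -0.4] 23.4083
True -0.019729503599983503 -0.0258363926044455 [ 0.3 -0.4  0.1] 24.0
26.4
```

View pics/end_zoom.png

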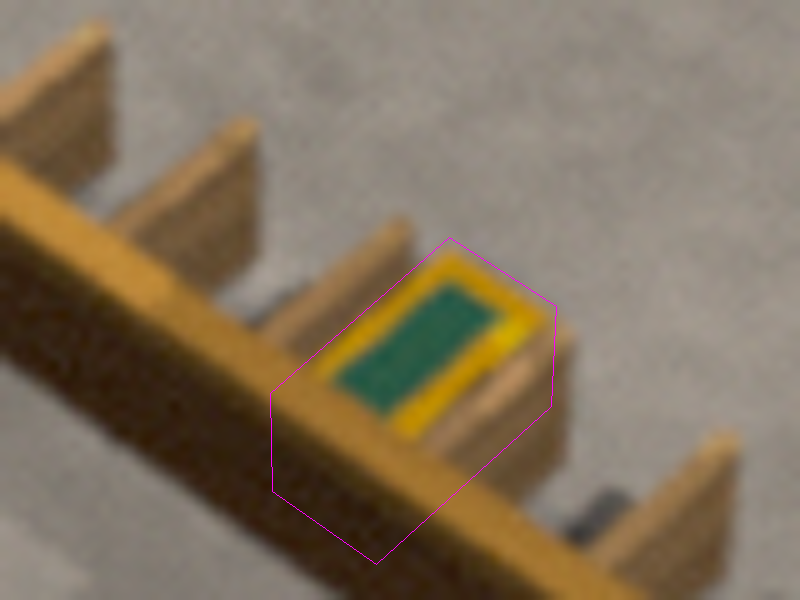

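View pics/end_scene.png

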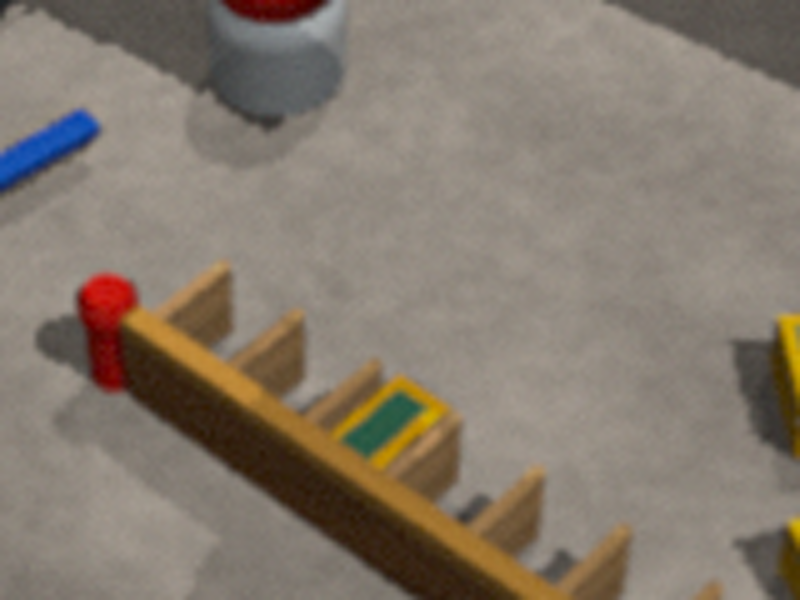

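View pics/end_top.png

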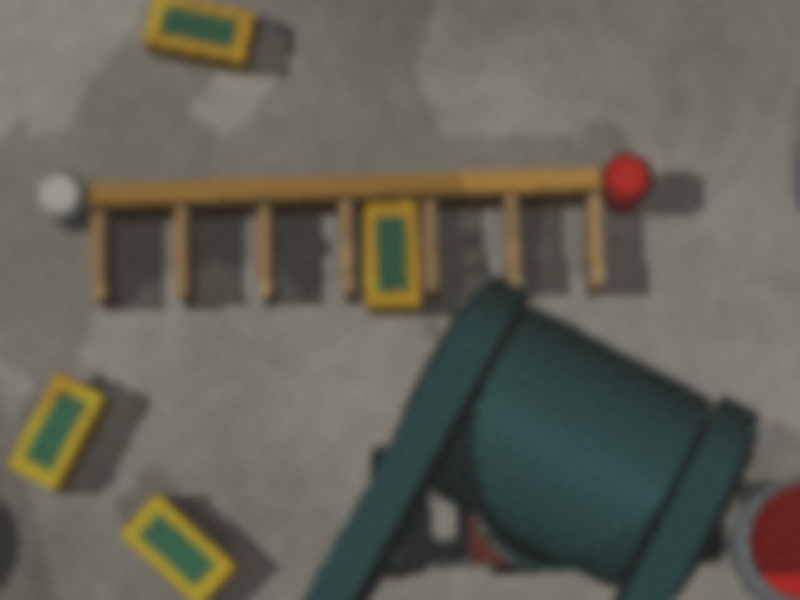

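The tin is in the third gap with about 8–9 mm standing out in the top view, as expected. The stops came at light force, so I'll give one firmer push to make sure it's against the backboard and not snagged.

Run:
```python
from fit import *
q=bestdown([*rk(-.07,-.027),.1],TH+np.pi/2)
move_ptp([*rk(-.07,-.027),.10],q)
servo_line([*rk(-.06,-.027),.012],q,rate=.1)
for n,ra in((10,.04),(28,.02)):
    r=servo_line([*rk(-.012,-.027),.012],q,rate=ra,contact_N=n)
    d=np.array(current_position())[:2]-O;print(r,d@EX,d@EY,np.round(current_force(),1),current_clock())
servo_line([*rk(-.06,-.027),.012],rate=.08)
servo_line([*rk(-.09,-.027),.13],rate=.15)
move_ptp([.40,-.13,.25],q)
c=capture("scene");overlay(c,[(TB,[*rk(.027,-.027),TH])],(235,180,315,240),"pics/end2.png")
cv2.imwrite("pics/end2_full.png",cv2.resize(c["image"],(800,600)))
a=pickle.load(open("scene.pkl","rb"))
for k in("mug","jar","scoop","molinillo"):
    s=spot_in("scene",k); print(k,[np.round(x["xy"],1).tolist() for x in s][:2])
print(current_clock(),current_force())
```

```text
ik [-0.22  0.36  1.89 -0.    0.9   1.28]
True -0.01921053712772359 -0.026660309796744178 [-0.5 -1.   0.7] 29.225
False -0.0189202947743669 -0.02639218613219226 [-13.6  -4.4  10.1] 29.7583
mug [[435.5, 243.9]]
jar [[256.9, 133.6]]
scoop [[187.0, 171.3]]
molinillo [[370.0, 330.6]]
32.4083 [ 0.35172469  0.30933423 -0.34012931]
```

View pics/end2.png

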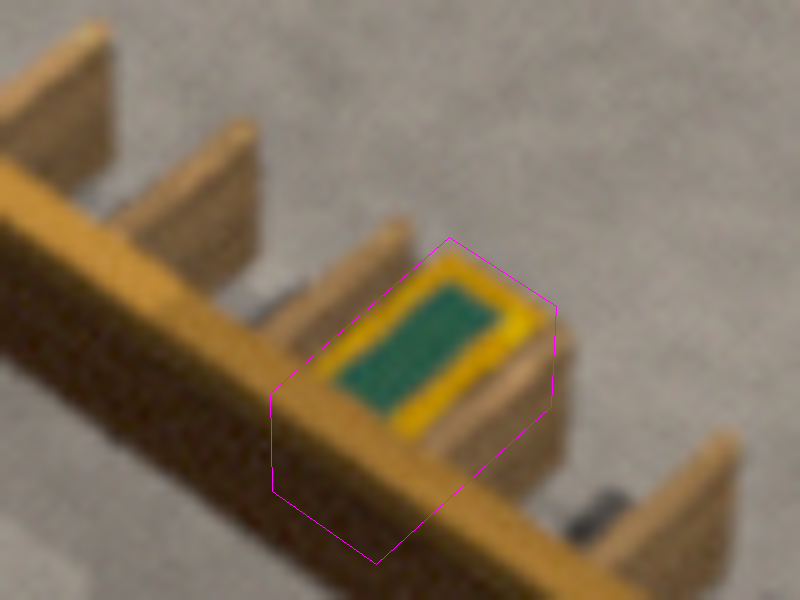

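View pics/end2_full.png

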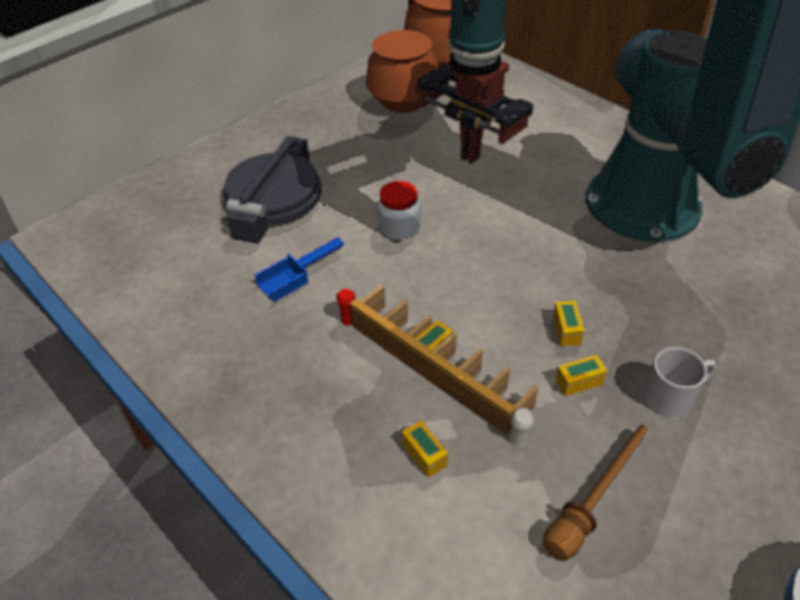

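```bash
python3 -c "
from bench import *
close_job();print(current_clock())"
```

```text
the job is handed in; nothing more can be done
the job is handed in; nothing more can be done
```

The yellow tin is in the third gap from the red knob, pushed in until it stopped, and I've handed the job in at about 32 s of the 61 s allowed. No verdict was reported.

- **Rail:** With the fingers closed, I touched the brass rail next to the red knob (the robot's right end). I then ran along it at z = 0.0624 m with about 3–7 N of contact, over gaps 1 and 2 to the middle of gap 3.
- **Tin:** I took the tin farthest to the robot's right. I pushed it sideways to line it up, then end first into the third gap, only ever pushing it along the counter.
- **Fully home:** A firmer push of about 14 N moved the fingers less than 1 mm and the tin did not visibly shift. About 8–9 mm of it stands out of the mouth in the top view, against 8 mm expected.
- **Other things:** The mug, jar, scoop and whisk look unmoved in the last picture; the detectors put them within 5 pixels of where they started. The robot was clear of everything.

**Disagreements:**
- The two cameras differed by about 5 mm on the rack's position. I used the scene camera, which matched the known fingertip position.
- The fingers stopped about 1 mm short of the position I calculated for fully home, which is within the error of the rack measurement.

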